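# Find the hidden catch of the media console by touch

## Robot

A 7-joint arm with a two-finger parallel gripper is mounted at the origin on the work surface. World frame = base frame: x ahead of the robot, y to its left, z up, the work surface at z = 0. Lengths are in m, angles in rad, forces in N, time in s.
With the tool pointing down it reaches from about 0.425 to 0.925 m from the base axis. Payload 6.8 kg.
Tool frame: the origin (TCP) lies at the very end of the fingers, on their centre line; the grasp point (between the pads) lies 19 mm behind it; z points along the fingers, y is the line along which they close (so a half turn about z gives the same grasp; the last joint's range is limited). The gripper opens to 85 mm and grips with 20 to 120 N. Pads are 22 mm wide; open, the fingers measure 114 mm over their backs; the gripper's body (76 mm by 85 mm) begins 54 mm behind the grasp point. The pads swing forward as they close: fully open they stand 13 mm farther back than shut.
Start: joints at [-1.216, 0.477, 0.022, 1.555, -0.011, 1.109, -0.083], TCP at [0.301, 0.604, 0.231] pointing down, gripper open.
Joint ranges: [-2.96, 2.96], [-0.34, 2.1], [-1.41, 1.46], [0.24, 2.44], [-1.37, 4.51], [0.17, 1.92], [-2.96, 2.96]. Speed limits (rad/s): [2.39, 2.39, 3.14, 3.14, 3.14, 3.14, 3.14].

## Interface

Orientations are given as a rotation vector (axis times angle).
In Python, from station import * gives the robot as it stands.
- The arm moves only by the tool carry_out, never from a script. Its argument "commands" is a list of rows, each an object with "delta_pos": the shift along the tool's x, y, z in m, a list of three; "dr": the turn, a rotation vector about the tool's x, y, z in degrees, a list of three. In form: [{"delta_pos": [tx, ty, tz], "dr": [ax, ay, az]}, ...]. A call has 1 to 20 rows; each row shifts and turns the commanded pose from where the row before left it, along the tool's axes as they then stand; what a row does not reach is not made up. A row lasts 1/12 s, in which the tool goes at most 41.7 mm and 7.16 degrees, less where a joint would pass 70% of its speed; a pose out of reach is approached as far as the arm can. A call with a gripper value outside its range is refused whole. "jaw" is the finger opening in m, from 0 to 0.0854, set as the call begins (left out, the last holds). The fingers move at their own pace and stop on an object; "force" is the grip in N (left out, the last holds). Time passes only in rows, so rows that do not move let the fingers close. It gives the time, the measured TCP pose, the force, the opening and the grip force at its end, in the units of the state.
- get_state(): the state, without advancing time (a new reading comes with each control period).
- grab_frame(name): name is "scene" or "top" or "wrist"; returns the picture (384x512x3 uint8, red, green, blue); there is no depth.
- get_calibration(name): a dict with "intrinsics" (3x3 intrinsics, pixels), "R" (3x3) and "t" (3): a world point X has camera coordinates R X + t; the wrist camera has in their place "mount" (4x4, takes a point from camera to tool coordinates, whose origin is the TCP and whose axes are the flange's). Camera axes: x right, y down, z forward; pixel columns grow to the right and rows downward; lengths in m; the calibration is good to about 2 mm. A picture is of the moment at which its call begins: read the wrist's pose just before it. get_calibration takes no time and is no camera call.
- finish_job(): hands the job in; it is judged then, once.
The state is a dict: "clock": time; "q": joint angles; "dq": joint speeds; "joint_torque": joint torques, N m; "tcp_pos": TCP position; "eef_rot": TCP orientation; "ft_force": force on the tool from outside, world axes, zero at the start; "moment": the same for the moment, N m; "grip_width": finger opening in m; "grip_force": force on a finger pad.
Only numpy, scipy, OpenCV 4.12 (cv2) and the standard library are available. Lean on these libraries where they do the work, as an engineer would, in place of code of your own. Each camera call takes 0.05 s, during which the arm holds its last target. There are 200 camera calls.

## Task

The dark wooden media console has a sunken lighter wooden panel in its top with a round push catch of the same wood hidden in it. First touch the plain panel with the fingertips at the end by the brass strip, then work along the panel towards the other end by feel until you find the catch, and press the catch fully in so that the flap on the console's far side drops open and stays open. Do not touch the flap, do not lift anything, and leave the other things on the table and on the console where they are.

Things in the scene. Friction and masses are not known exactly. Their poses are not given: they have to be found in the camera images.
- console: the media console, fixed: dark wood, 150 (x) by 520 (y) by 68 mm high; origin at the centre of its underside, z up, y along its length, +y towards the end with the brass strip (100 x 14 mm, let into the frame 137 mm from the centre). Its top is a frame around a centred window, 100 (x) by 250 mm (y), with a flat panel of lighter wood sunk in it
- panel_mid (a point): the middle of the window, on the panel's surface, 62 mm above the table and 6 mm below the frame's top; axes as the console's. Not the place of the catch: that lies on the window's long centre line (x = 0), its centre anywhere from y = -85 mm to +55 mm, different each time. The panel does not give; the catch does
- brass_end (a point): the point of the panel to touch first, on the centre line, 105 mm from its middle towards the brass strip; always plain panel there. Axes as the console's. Anywhere on the panel within 20 mm of it will do
- catch (a joint): how far the catch is pressed in, m: 0 as found, 0.006 fully in (hard stop). A wooden disc 58 mm across in a 62 mm hole of the panel, seen as a thin dark ring; its top is 2.5 mm below the panel's surface, 8.5 mm when fully in. It gives at about 4 N, has no spring and stays where it is pushed
- flap (a joint): opening of the flap on the console's +x side, in rad: 0 shut, 0.9 open when the catch is fully in. The catch alone works it, in proportion to its travel
- flap_edge (a point): middle of the flap's free edge: the flap is 200 mm wide and 46 mm high, hinged along its foot at the foot of the console's +x face; its edge swings out about 40 mm in +x and down
- candle: empty blue ceramic tealight cup, 64 mm across, 45 mm high, standing on the frame's top at the end of the console away from the brass strip; origin at the centre of its underside
- tumbler: drinking glass, 72 mm across, 110 mm high, on the table; origin at the centre of its underside
- mug: white mug, 82 mm across without its handle, 90 mm high, on the table; origin at the centre of its underside
- plate: white plate, 180 mm across, 22 mm high, on the table; origin at the centre of its underside
- remote: black remote control with small white keys, 145 x 42 x 18 mm, lying on the frame's top across the console, at the end with the brass strip; origin at the centre of its underside, x along its length
- gamepad: white game controller, about 95 x 156 x 44 mm, on the table; origin under its middle

How it is judged:
On the way, in this order (a step that is already met when the one before it is completed fails the run):
1. a fingertip touches the panel at its brass-strip end, the catch not yet pressed (contact force between the fingers and anything else above 0.3 N and y of the grasp point in the frame of console between 0.075 and 0.15 m and x of the grasp point in the frame of console between -0.07 and 0.07 m and z of the grasp point in the frame of console below 0.11 m and value of joint catch below 0.001 m), for 0.02 s.
2. the catch is pressed fully in (value of joint catch above 0.005 m), for 0.2 s.
At the end, for the whole second after the job is handed in: The catch is in by more than 5 of its 6 mm and has stayed there, the flap stands open by more than 0.7 rad and is at rest, and every loose thing is within 25 mm of where it was (value of joint catch above 0.005 m and value of joint flap above 0.7 rad and velocity of joint flap below 0.1 rad/s and distance of each of candle, tumbler, mug, plate, remote, gamepad from where it was at the start of the episode below 0.025 m); the robot touches nothing.
It fails at once if a loose thing is pushed or carried more than 25 mm from its place (not (distance of each of candle, tumbler, mug, plate, remote, gamepad from where it was at the start of the episode below 0.025 m)).
It fails at once if a loose thing is lifted more than 15 mm (height (world z) of any of candle, remote above 0.083 m or height (world z) of any of tumbler, mug, plate, gamepad above 0.015 m).
It fails at once if the flap is touched by the fingers (contact force between the fingers and flap above 0.5 N).
It also fails if it takes over 56 s, if anything falls off the work surface, if the arm or the gripper's body presses on something with over 40 N, if the wrist force passes 120 N, or if a joint passes its speed limit or range.

## Working session

There is one attempt and no reset: what is moved stays moved. The work goes in short steps, Python scripts to look and compute and a tool call to move; the robot and the scene stay as the last step left them, time stands still between calls to the robot, and variables do not carry over. Pictures are saved under pics/ and viewed, at most 10 in all, crops included, and the job is handed in when it is done.

Besides the shell and the picture viewer there is one more tool, called after "Call:" as a command line: name --argument value ..., lists and objects as JSON in quotes. carry_out: Moves the arm, as the interface text tells. Its arguments: {"type":"object","properties":{"commands":{"type":"array","items":{"type":"object","properties":{"delta_pos":{"type":"array","items":{"type":"number"}},"dr":{"type":"array","items":{"type":"number"}}}}},"jaw":{"type":"number"},"force":{"type":"number"}},"required":["commands"]}

```bash
mkdir -p pics
python3 - <<'E'
from station import *
import cv2,numpy as np
s=get_state();print(s['clock'],s['tcp_pos'],s['eef_rot'],s['ft_force'],s['grip_width'])
for n in ("top","scene"):
    im=grab_frame(n);cv2.imwrite(f'pics/{n}0.png',im[:,:,::-1])
    c=get_calibration(n);print(n,c)
E
```

```text
0.0 [0.30111918 0.60347212 0.23034752] [-7.20377713e-01 -3.05757806e+00  2.79937661e-03] [-0.30597215  0.32619639 -0.89743381] 0.08547902757437972
top {'intrinsics': array([[376.28704781,   0.        , 257.44349076],
       [  0.        , 376.28704781, 189.75521876],
       [  0.        ,   0.        ,   1.        ]]), 'R': array([[-0.00330946, -0.9999103 ,  0.01297864],
       [-0.99798317,  0.00247976, -0.0634306 ],
       [ 0.06339272, -0.01316238, -0.99790186]]), 't': array([-0.01267678,  0.53464901,  1.21204883])}
scene {'intrinsics': array([[443.84863172,   0.        , 260.71637946],
       [  0.        , 443.84863172, 192.99506885],
       [  0.        ,   0.        ,   1.        ]]), 'R': array([[ 0.87499134,  0.48403644, -0.00994405],
       [ 0.41020754, -0.75212733, -0.51578508],
       [-0.25713797,  0.44722835, -0.8566603 ]]), 't': array([-0.44791838, -0.17717658,  1.45304758])}
```

View pics/top0.png

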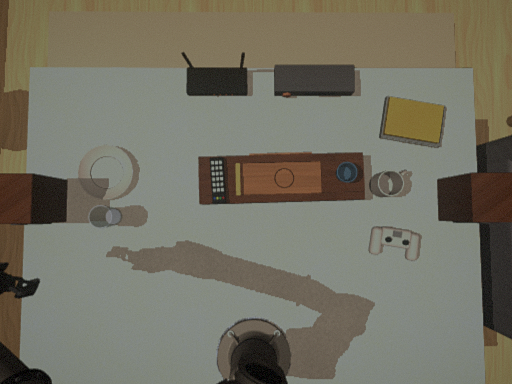

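View pics/scene0.png

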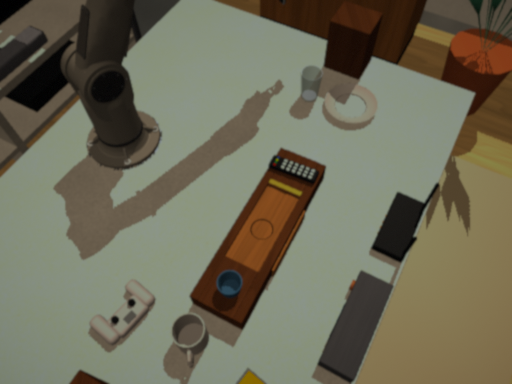

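The top view shows the console lying across the view: window about (243–321, 162–195), brass strip at u≈238, catch ring near (284,178), and the remote and candle at its ends. Now I measure it.

```bash
cat > h.py <<'E'
from station import *
import cv2,numpy as np
from scipy.spatial.transform import Rotation as Ro
def ray(cal,uv,z):
    K,R,t=cal['intrinsics'],np.array(cal['R']),np.array(cal['t'])
    d=R.T@np.linalg.solve(K,[uv[0],uv[1],1]);c=-R.T@t
    return c+d*(z-c[2])/d[2]
E
python3 - <<'E'
from h import *
for n,(brass,cent,ring) in {"top":((239,179),(282,178),(284,178)),"scene":((285,187),(262,230),(262,230))}.items():
    im=cv2.imread(f'pics/{n}0.png');c=get_calibration(n)
    hsv=cv2.cvtColor(im,cv2.COLOR_BGR2HSV)
    for nm,p in (("brass",brass),("panel",(cent[0]-18,cent[1]) if n=="top" else (250,250))):
        print(n,nm,'hsv',hsv[p[1],p[0]],'bgr',im[p[1],p[0]])
    print('frame hsv',hsv[157,282] if n=="top" else hsv[300,215])
    hb=hsv[brass[1],brass[0]].astype(int)
    for nm,lo,hi,z,seed in (("brass",(18,100,80),(32,255,255),.068,brass),("panel",(5,80,105),(17,255,255),.062,(264,178) if n=="top" else (250,250)),("console",(0,90,30),(32,255,255),.068,(264,178) if n=="top" else (250,250))):
        m=cv2.inRange(hsv,lo,hi)
        if nm!="brass": m=cv2.morphologyEx(m,cv2.MORPH_CLOSE,np.ones((3,3)))
        k,l,st,ce=cv2.connectedComponentsWithStats(m)
        L=l[seed[1],seed[0]]
        if L==0: print(nm,'miss');continue
        cs,_=cv2.findContours((l==L).astype(np.uint8),cv2.RETR_EXTERNAL,cv2.CHAIN_APPROX_NONE)
        w=np.array([ray(c,p[0],z)[:2] for p in cs[0]],np.float32)
        print(nm,st[L],ce[L].round(1),cv2.minAreaRect(w))
    x,y=(284,178) if n=="top" else (262,230)
    print('ring',ray(c,(x,y),.062))
    cr=cv2.resize(im[y-50:y+50,x-60:x+60],None,fx=4,fy=4,interpolation=cv2.INTER_CUBIC)
    cv2.imwrite(f'pics/{n}c.png',cr)
a,b=[cv2.imread(f'pics/{n}c.png') for n in("top","scene")]
cv2.imwrite('pics/both.png',cv2.resize(np.hstack([a,b]),(800,333)))
E
```

```text
top brass hsv [ 24 127 133] bgr [ 67 120 133]
top panel hsv [ 12 133 127] bgr [ 61  87 127]
frame hsv [  9 129  75]
brass [235 163   6  33 154] [237.6 179. ] ((0.5654236078262329, 0.04918139427900314), (0.10105525702238083, 0.015307019464671612), 2.9797122478485107)
panel [ 243  161   78   33 2385] [281.7 177.5] ((0.5699244737625122, -0.09051172435283661), (0.09900575876235962, 0.24399930238723755), 1.5129860639572144)
console [ 222  152  143   51 6199] [290.3 177.4] ((0.5730550289154053, -0.12466193735599518), (0.1528942734003067, 0.4471590220928192), 1.5182621479034424)
ring [ 0.5687194  -0.09757211  0.062     ]
scene brass hsv [ 25 199 140] bgr [ 31 122 140]
scene panel hsv [ 13 198 121] bgr [ 27  68 121]
frame hsv [ 11 198  40]
brass [269 178  34  18 209] [285.2 186.9] ((0.5644345283508301, 0.04917171224951744), (0.10482652485370636, 0.019781051203608513), 1.7513872385025024)
panel [ 226  187   72   84 2841] [261.6 228.5] ((0.5679059028625488, -0.0886574313044548), (0.09810013324022293, 0.24355964362621307), 1.2127143144607544)
console [ 191  149  134  180 8950] [257.4 240.8] ((0.5767078399658203, -0.0954427421092987), (0.16154108941555023, 0.5302956104278564), 1.4933630228042603)
ring [ 0.57196067 -0.10005821  0.062     ]
```

View pics/both.png

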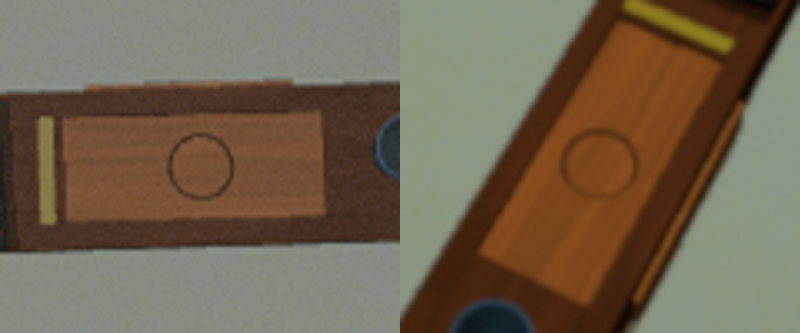

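The ring sits at (284.0,177.8) in the top view and (261.7,228.9) in the scene view. Both put the catch near (0.570,-0.099). The panel measures 99×244 mm, centred at about (0.569,-0.089) with yaw about 1.5°, and the brass strip offset agrees. Brass end is at about (0.566,0.016). First I move above it with the fingers shut.

```bash
cat >> h.py <<'E'
MID=np.array([.569,-.089]);YA=np.radians(1.45)
ex=np.array([np.cos(YA),np.sin(YA)]);ey=np.array([-np.sin(YA),np.cos(YA)])
def st(): 
    s=get_state();p=np.array(s['tcp_pos']);d=p[:2]-MID
    print('t',s['clock'],'tcp',p.round(4),'console',d@ex,d@ey,'F',np.round(s['ft_force'],2),'w',s['grip_width']);return s
def todelta(y,z,x=0):
    s=st();T=Ro.from_rotvec(s['eef_rot']);g=np.r_[MID+ex*x+ey*y,z]
    print('tool delta',(T.inv().apply(g-s['tcp_pos'])).round(4))
E
python3 -c "
from h import *
todelta(.105,.23)
s=get_state();print(Ro.from_rotvec(s['eef_rot']).as_matrix().round(4))"
```

```text
t 0.1 tcp [0.3011 0.6035 0.2304] console -0.2502833007558133 0.699077436641504 F [ 0.3  -0.84 -0.61] w 0.08531028731260687
tool delta [-0.4996 -0.4073  0.0012]
[[-8.948e-01  4.464e-01 -7.000e-04]
 [ 4.464e-01  8.948e-01 -1.500e-03]
 [-1.000e-04 -1.600e-03 -1.000e+00]]
```

Call:
carry_out --commands '[{"delta_pos": [-0.01,-0.008,0]},{"delta_pos": [-0.02,-0.016,0]},{"delta_pos": [-0.028,-0.023,0]},{"delta_pos": [-0.028,-0.023,0]},{"delta_pos": [-0.028,-0.023,0]},{"delta_pos": [-0.028,-0.023,0]},{"delta_pos": [-0.028,-0.023,0]},{"delta_pos": [-0.028,-0.023,0]},{"delta_pos": [-0.028,-0.023,0]},{"delta_pos": [-0.028,-0.023,0]},{"delta_pos": [-0.028,-0.023,0]},{"delta_pos": [-0.028,-0.023,0]},{"delta_pos": [-0.028,-0.023,0]},{"delta_pos": [-0.028,-0.023,0]},{"delta_pos": [-0.028,-0.023,0]},{"delta_pos": [-0.028,-0.023,0]},{"delta_pos": [-0.028,-0.023,0]},{"delta_pos": [-0.02,-0.016,0]},{"delta_pos": [-0.01,-0.008,0]},{"delta_pos": [0,0,0]}]' --jaw 0 --force 30

```text
$.commands[0]: bad value
```

```bash
python3 -c "
from h import *
todelta(.105,.075)"
```

```text
t 0.1 tcp [0.3011 0.6035 0.2304] console -0.2502833007558133 0.699077436641504 F [ 0.3  -0.84 -0.61] w 0.08531028731260687
tool delta [-0.4996 -0.4071  0.1562]
```

Call:
carry_out --commands '[{"delta_pos": [-0.01,-0.008,0],"dr": [0,0,0]},{"delta_pos": [-0.02,-0.016,0],"dr": [0,0,0]},{"delta_pos": [-0.028,-0.023,0],"dr": [0,0,0]},{"delta_pos": [-0.028,-0.023,0],"dr": [0,0,0]},{"delta_pos": [-0.028,-0.023,0],"dr": [0,0,0]},{"delta_pos": [-0.028,-0.023,0],"dr": [0,0,0]},{"delta_pos": [-0.028,-0.023,0],"dr": [0,0,0]},{"delta_pos": [-0.028,-0.023,0],"dr": [0,0,0]},{"delta_pos": [-0.028,-0.023,0],"dr": [0,0,0]},{"delta_pos": [-0.028,-0.023,0],"dr": [0,0,0]},{"delta_pos": [-0.028,-0.023,0],"dr": [0,0,0]},{"delta_pos": [-0.028,-0.023,0],"dr": [0,0,0]},{"delta_pos": [-0.028,-0.023,0],"dr": [0,0,0]},{"delta_pos": [-0.028,-0.023,0],"dr": [0,0,0]},{"delta_pos": [-0.028,-0.023,0],"dr": [0,0,0]},{"delta_pos": [-0.028,-0.023,0],"dr": [0,0,0]},{"delta_pos": [-0.028,-0.023,0],"dr": [0,0,0]},{"delta_pos": [-0.02,-0.016,0],"dr": [0,0,0]},{"delta_pos": [-0.01,-0.008,0],"dr": [0,0,0]},{"delta_pos": [0,0,0],"dr": [0,0,0]}]' --jaw 0 --force 30

```text
clock: 1.77
tcp_pos: [0.5557, 0.0329, 0.2313]
eef_rot: [0.731, 3.055, -0.003]
ft_force: [-0.0, -0.8, 0.2]
grip_width: 0.0002
grip_force: 0.0
```

```bash
python3 -c "
from h import *
todelta(.105,.075)"
```

```text
t 1.7667 tcp [0.5557 0.0329 0.2313] console -0.010168848238098657 0.12223378685351355 F [-0.02 -0.75  0.22] w 0.0002264158346140606
tool delta [-0.017  -0.0101  0.1563]
```

Call:
carry_out --commands '[{"delta_pos": [-0.008,-0.005,0.01],"dr": [0,0,0]},{"delta_pos": [-0.009,-0.005,0.02],"dr": [0,0,0]},{"delta_pos": [0,0,0.025],"dr": [0,0,0]},{"delta_pos": [0,0,0.025],"dr": [0,0,0]},{"delta_pos": [0,0,0.025],"dr": [0,0,0]},{"delta_pos": [0,0,0.02],"dr": [0,0,0]},{"delta_pos": [0,0,0.015],"dr": [0,0,0]},{"delta_pos": [0,0,0.008],"dr": [0,0,0]},{"delta_pos": [0,0,0.005],"dr": [0,0,0]},{"delta_pos": [0,0,0],"dr": [0,0,0]},{"delta_pos": [0,0,0],"dr": [0,0,0]},{"delta_pos": [0,0,0],"dr": [0,0,0]}]'

```text
clock: 2.77
tcp_pos: [0.5668, 0.0217, 0.0792]
eef_rot: [0.72, 3.056, 0.001]
ft_force: [-0.3, -0.3, 0.5]
grip_width: 0.0001
grip_force: 0.0
```

Run:
```python
from h import *
todelta(.105,.062)
im=grab_frame('top');im2=grab_frame('wrist')
cv2.imwrite('pics/chk.png',np.hstack([cv2.resize(im[130:226,190:318],(400,300)),cv2.resize(im2,(400,300))])[:,:,::-1])
```

```text
t 2.7667 tcp [0.5668 0.0217 0.0792] console 0.0006385108808230591 0.11072235857317751 F [-0.28 -0.29  0.48] w 7.530671077765811e-05
tool delta [-0.0021 -0.0054  0.0172]
```

View pics/chk.png

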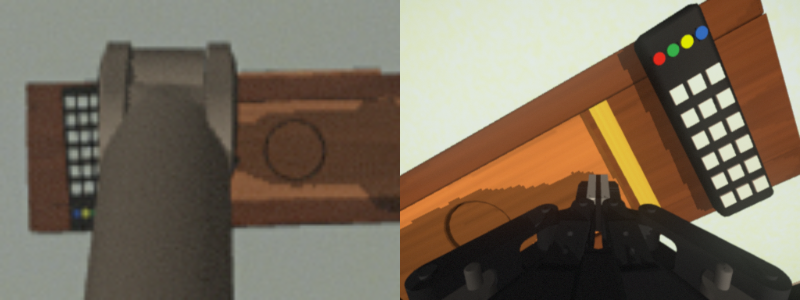

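The left half shows the arm over the brass end and the catch ring clear to the right at (295,150). The right half (wrist) shows the fingertips at (598,180), just inside the strip. I'll shift 13 mm inwards and go down gently.

Call:
carry_out --commands '[{"delta_pos": [-0.006,-0.012,0],"dr": [0,0,0]},{"delta_pos": [0,0,0.005],"dr": [0,0,0]},{"delta_pos": [0,0,0.005],"dr": [0,0,0]},{"delta_pos": [0,0,0.003],"dr": [0,0,0]},{"delta_pos": [0,0,0.002],"dr": [0,0,0]},{"delta_pos": [0,0,0.001],"dr": [0,0,0]},{"delta_pos": [0,0,0],"dr": [0,0,0]},{"delta_pos": [0,0,0],"dr": [0,0,0]}]'

```text
clock: 3.53
tcp_pos: [0.566, 0.0082, 0.0622]
eef_rot: [-0.72, -3.058, 0.0]
ft_force: [-0.5, -0.7, 2.0]
grip_width: 0.0002
grip_force: 0.7
```

```bash
python3 -c "
from h import *
todelta(.098,.062)"
```

```text
t 3.5333 tcp [0.566  0.0082 0.0622] console -0.0005709247719089898 0.09729541111824414 F [-0.54 -0.66  1.99] w 0.00019559964303064194
tool delta [-0.0002  0.0009  0.0002]
```

Call:
carry_out --commands '[{"delta_pos": [0,0,0.001],"dr": [0,0,0]},{"delta_pos": [0,0,0.001],"dr": [0,0,0]},{"delta_pos": [0,0,0],"dr": [0,0,0]},{"delta_pos": [0,0,0],"dr": [0,0,0]}]'

```text
clock: 3.87
tcp_pos: [0.566, 0.0083, 0.0621]
eef_rot: [-0.72, -3.057, -0.001]
ft_force: [-7.7, -1.0, 21.1]
grip_width: -0.0001
grip_force: 10.5
```

Firm contact on plain panel at z=0.0621 (y=+97 mm). I'll ease off and slide along.

Call:
carry_out --commands '[{"delta_pos": [0,0,-0.0015],"dr": [0,0,0]},{"delta_pos": [-0.0035,-0.0066,0],"dr": [0,0,0]},{"delta_pos": [-0.0035,-0.0066,0],"dr": [0,0,0]},{"delta_pos": [-0.0035,-0.0066,0],"dr": [0,0,0]},{"delta_pos": [-0.0035,-0.0066,0],"dr": [0,0,0]},{"delta_pos": [-0.0035,-0.0066,0],"dr": [0,0,0]},{"delta_pos": [-0.0035,-0.0066,0],"dr": [0,0,0]},{"delta_pos": [0,0,0],"dr": [0,0,0]},{"delta_pos": [0,0,0],"dr": [0,0,0]}]'

```text
clock: 4.62
tcp_pos: [0.568, -0.0388, 0.0621]
eef_rot: [0.723, 3.055, -0.002]
ft_force: [0.2, -2.5, 5.1]
grip_width: -0.0002
grip_force: 2.7
```

```bash
python3 -c "
from h import *
todelta(-.010,.0625)"
```

```text
t 4.6167 tcp [ 0.568  -0.0388  0.0621] console 0.00027254031323740145 0.050167632389884684 F [ 0.23 -2.54  5.07] w -0.00016964442134273944
tool delta [-0.0281 -0.0532 -0.0003]
```

Still plain panel at +50 mm (5 N). Sliding on in steps towards the ring.

Call:
carry_out --commands '[{"delta_pos": [-0.0035,-0.0066,0],"dr": [0,0,0]},{"delta_pos": [-0.0035,-0.0066,0],"dr": [0,0,0]},{"delta_pos": [-0.0035,-0.0066,0],"dr": [0,0,0]},{"delta_pos": [-0.0035,-0.0066,0],"dr": [0,0,0]},{"delta_pos": [-0.0035,-0.0066,0],"dr": [0,0,0]},{"delta_pos": [-0.0035,-0.0066,0],"dr": [0,0,0]},{"delta_pos": [-0.0035,-0.0066,0],"dr": [0,0,0]},{"delta_pos": [-0.0035,-0.0066,0],"dr": [0,0,0]},{"delta_pos": [0,0,0],"dr": [0,0,0]},{"delta_pos": [0,0,0],"dr": [0,0,0]},{"delta_pos": [0,0,0],"dr": [0,0,0]}]'

```text
clock: 5.53
tcp_pos: [0.5686, -0.0963, 0.0616]
eef_rot: [-0.72, -3.057, -0.0]
ft_force: [0.4, -0.6, -0.0]
grip_width: 0.0004
grip_force: 0.0
```

```bash
python3 -c "
from h import *
todelta(-.010,.0595)"
```

```text
t 5.5333 tcp [ 0.5686 -0.0963  0.0616] console -0.0006276025993984975 -0.0072818371020046515 F [ 0.39 -0.58 -0.02] w 0.0004100664652758645
tool delta [-0.0018 -0.0021  0.0021]
```

The force is gone and the tip is below the panel surface, so I am over the catch. Now centring and pressing to z≈0.0535.

Call:
carry_out --commands '[{"delta_pos": [-0.0015,-0.002,0.001],"dr": [0,0,0]},{"delta_pos": [0,0,0.001],"dr": [0,0,0]},{"delta_pos": [0,0,0.001],"dr": [0,0,0]},{"delta_pos": [0,0,0.001],"dr": [0,0,0]},{"delta_pos": [0,0,0.001],"dr": [0,0,0]},{"delta_pos": [0,0,0.001],"dr": [0,0,0]},{"delta_pos": [0,0,0.001],"dr": [0,0,0]},{"delta_pos": [0,0,0.001],"dr": [0,0,0]},{"delta_pos": [0,0,0.001],"dr": [0,0,0]},{"delta_pos": [0,0,0],"dr": [0,0,0]},{"delta_pos": [0,0,0],"dr": [0,0,0]}]'

```text
clock: 6.45
tcp_pos: [0.5694, -0.0989, 0.0535]
eef_rot: [0.721, 3.058, 0.001]
ft_force: [-3.1, -0.3, 10.9]
grip_width: -0.0
grip_force: 5.3
```

Call:
carry_out --commands '[{"delta_pos": [0,0,0.001],"dr": [0,0,0]},{"delta_pos": [0,0,0],"dr": [0,0,0]},{"delta_pos": [0,0,0],"dr": [0,0,0]},{"delta_pos": [0,0,0],"dr": [0,0,0]}]'

```text
clock: 6.78
tcp_pos: [0.5694, -0.0989, 0.0534]
eef_rot: [0.721, 3.057, 0.001]
ft_force: [-5.3, 0.9, 18.7]
grip_width: 0.0001
grip_force: 9.8
```

Call:
carry_out --commands '[{"delta_pos": [0,0,-0.002],"dr": [0,0,0]},{"delta_pos": [0,0,-0.005],"dr": [0,0,0]},{"delta_pos": [0,0,-0.01],"dr": [0,0,0]},{"delta_pos": [0,0,-0.02],"dr": [0,0,0]},{"delta_pos": [0,0,-0.025],"dr": [0,0,0]},{"delta_pos": [0,0,-0.025],"dr": [0,0,0]},{"delta_pos": [0,0,-0.025],"dr": [0,0,0]},{"delta_pos": [0,0,-0.02],"dr": [0,0,0]},{"delta_pos": [0,0,-0.01],"dr": [0,0,0]},{"delta_pos": [0,0,0],"dr": [0,0,0]},{"delta_pos": [0,0,0],"dr": [0,0,0]},{"delta_pos": [0,0,0],"dr": [0,0,0]}]'

```text
clock: 7.78
tcp_pos: [0.5683, -0.0987, 0.1924]
eef_rot: [-0.72, -3.056, 0.001]
ft_force: [-0.2, 0.2, 0.0]
grip_width: 0.0
grip_force: 0.0
```

Run:
```python
from h import *
st()
cv2.imwrite('pics/end.png',np.hstack([cv2.resize(grab_frame(n),(400,300)) for n in("scene","top")])[:,:,::-1])
```

```text
t 7.7833 tcp [ 0.5683 -0.0987  0.1924] console -0.000981849821924037 -0.009628910841177504 F [-0.22  0.18  0.04] w 4.343062423188658e-05
```

View pics/end.png

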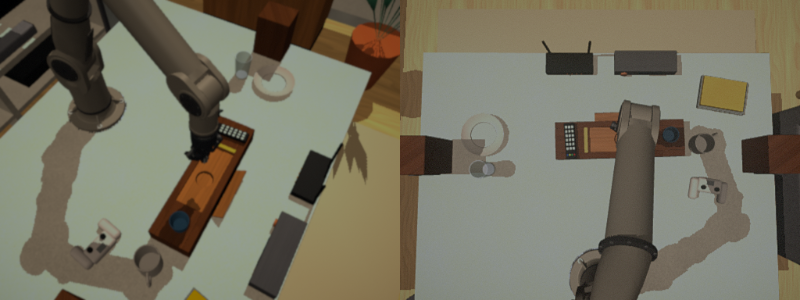

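The scene half shows the flap swung open at (230,195) on the far side and the catch sunk at (204,177). The remote, candle and other things are in place.

```bash
python3 -c "
from station import *
print(finish_job())"
```

```text
the job is handed in; nothing more can be done
None
```

The catch, found by feel about 10 mm from the panel's middle after first touching the brass end, is pressed fully in, the flap stands open, nothing else looks moved in the last pictures, and the job is handed in (no verdict came back).

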